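# Clamp a brass grille panel in the soldering jig with a torque-limiting knob

## Task

Pick up the brass grille panel by its handle, slide it, solid end first, under the rubber foot of the blue clamping jig until it is fully home against the end stop and the red spring latch has snapped up behind it, and let go. Then turn the orange knob clockwise (seen from above) until the foot holds the panel and the knob slips and clicks; stop after the first click or two (never more than three clicks), and leave the panel clamped and the knob released, without disturbing the other things on the bench.

Things in the scene. Friction and masses are not known exactly. Their poses are not given: they have to be found in the camera images.
- panel_centre (a point): Centre of the loose brass grille panel, 170 x 90 x 10 mm (x, y, z), about 0.4 kg, lying flat, this point half-way up its thickness (5 mm over its underside). +x points to the solid brass end plate (the end that goes under the foot); the framed mesh part with the handle is towards -x. Site axes are the panel's.
- panel_handle (a point): Grip point of the panel's upright bridge handle, 50 mm from panel_centre towards the mesh end (-x), 26 mm above the panel's top face. Flat upright bar 12 mm thick along the panel's x, 62 mm wide along its y, its top 16 mm above this point, its black grip's lower edge 18 mm below it. Pinch it across the 12 mm. Site axes are the panel's.
- seat (a point): Where panel_centre must be when the panel is home in the jig, a fixed blue base 270 x 130 mm, 25 mm high, whose flat top is 5 mm below this point. Site axes are the jig's: the panel slides in along +x, its own x along this x. The base reaches 125 mm in -x from here. All the base on the -x side is open above.
- end_stop (a point): Centre of the face of the steel end stop, half-way up its 22 mm, 85 mm in +x from the seat; the panel's solid end touches it when home. Two side rails 8 mm high guide the solid end with 4 mm play each side, from here back to about 25 mm in +x of the seat, with mouths flaring to 13 mm play about 0 to 25 mm from it.
- head_nose (a point): Nearest point of the clamp head's round nose (52 mm wide, 28 mm high, underside at least 87 mm above the bench) to the loading side, 29 mm in +x and level in y from the seat. A panel held high meets the head and foot, so lower it onto the base with its solid end short of this point (70 mm or more before home), then slide it in.
- latch_top (a point): Top edge of the red spring latch tongue, 50 mm wide, 8 mm above the base's top, in the middle of the base at its loading end. Its ramp faces -x; its upright face, 3 mm behind the mesh-end edge of a panel that is home, holds the panel in. The panel pressing or sliding on it pushes it down into the base (2 to 4.5 N); it springs up by itself when the panel has passed.
- latch (a joint): Travel of the latch, m: 0 = up (as built), about 0.008 = pushed flush by a panel lying on it.
- foot_face (a point): Centre of the underside of the black rubber clamping foot, 30 mm diameter, on the clamp screw axis, 55 mm in +x from the seat. Starts 10 to 20 mm above the top of a panel that is home and comes straight down as the knob is turned, 8 mm per radian. Its height differs from start to start.
- knob_grip (a point): Grip point on the vertical axis of the orange knob, on top of the clamp head over the foot: an upright bar 62 mm long along this point's x, 16 mm thick along its y (pinch this), 40 mm high, its top 16 mm above this point; its black skirt (58 mm diameter) starts 24 mm below it. Turns clockwise seen from above, at constant height; it may take several grasps.
- spindle (a joint): Rotation of the clamp screw, rad, growing as the knob is turned clockwise and the foot goes down (8 mm per rad); starts between 0 and 0.6; end of travel 3.4. It holds where it is left.
- knob (a joint): Slip of the knob on the clamp screw, rad: 0 at the start and while it drives the screw (about 0.15 N m). Once the foot presses the panel the torque rises to about 0.46 N m and the knob slips over clicks 30 degrees apart: the first click comes at 0.26, the next ones every 0.52, the torque falling to about nothing at each and then rising again.
- foot: The clamping foot with its rubber pad (gives 2 mm when clamping) and steel rod, moving up and down with the screw.
- panel: The brass grille panel as a whole; origin at the centre of its underside, axes as for panel_centre.
- spool_mid (a point): Middle of a green solder spool (64 mm diameter, 60 mm high) standing beyond the jig; leave it alone.
- screwdriver_grip (a point): Grip of a screwdriver, 190 mm long, lying near the robot; leave it alone.
- spray_mid (a point): Middle of an upright spray can (54 mm diameter, 170 mm high) at the left; leave it alone.
- mug_mid (a point): Middle of a white mug (84 mm diameter, 95 mm high) at the right; leave it alone.
- hammer: A hammer 260 mm long lying at the right; leave it alone.
- angle: A steel angle piece 90 x 60 x 64 mm at the left; leave it alone.
There are look-alikes about, which are no part of the job. Of the things like the panel, leave any that is green; of the rest the larger one is meant.

How it is judged:
By the outcome, as a careful person would: the job done as asked, in the order asked, and still so for the second after the job is handed in, with the robot touching nothing.
It also fails if it takes over 67 s, if anything falls off the work surface, if the arm or the gripper's body presses on something with over 40 N, if the wrist force passes 120 N, or if a joint passes its speed limit or range.

## Robot

A 7-joint arm with a two-finger parallel gripper is mounted at the origin on the work surface. World frame = base frame: x ahead of the robot, y to its left, z up, the work surface at z = 0. Lengths are in m, angles in rad, forces in N, time in s.
With the tool pointing down it reaches from about 0.425 to 0.825 m from the base axis. Payload 3.6 kg.
Tool frame: the origin (TCP) lies at the centre of the arm's flange, where the gripper is bolted on; the fingertips stand 186 mm ahead of it and the grasp point (between the pads) lies 167 mm ahead of it; z points along the fingers, x is the direction in which the jaws open and shut, and the axes are right-handed (so a half turn about z gives the same grasp; the last joint's range is limited). The gripper opens to 93 mm and grips with 3 to 60 N. Pads are 15 mm wide; open, the fingers measure 128 mm over their backs; the gripper's body (75 mm by 188 mm) begins 65 mm behind the grasp point.
Start: joints at [-1.276, 0.615, -0.013, 1.423, 0.008, 1.103, -0.04], TCP at [0.206, 0.617, 0.405] pointing down, gripper open.
Joint ranges: [-3.12, 3.12], [-0.3, 2.06], [-1.34, 1.32], [0.26, 2.42], [-1.36, 4.5], [0.01, 1.98], [-2.84, 2.84]. Speed limits (rad/s): [2.79, 2.79, 3.14, 3.14, 3.14, 3.14, 3.14].

## Interface

Orientations are given as [roll, pitch, yaw] about the fixed x, y, z axes, in that order (R = Rz(yaw) Ry(pitch) Rx(roll)).
In Python, from rig import env gives the robot as it stands.
- The arm moves only by the tool drive_tool, never from a script. Its argument "deltas" is a list of rows, each a list of 2 entries, a list of its own where there are three numbers: the shift along the world's x, y, z in cm, then the turn, a rotation vector about the world's x, y, z in degrees. A call has 1 to 8 rows; each row shifts and turns the commanded pose from where the row before left it; what a row does not reach is not made up. A row lasts 1/8 s, in which the tool goes at most 62.5 mm and 10.7 degrees, less where a joint would pass 70% of its speed; a pose out of reach is approached as far as the arm can. A call is refused whole if a number of a shift passes 6.25 or a number of a turn 10.7, either way. A call with a gripper value outside its range is refused whole. "gripper" is the finger opening in cm, from 0 to 9.3, set as the call begins (left out, the last holds). The fingers move at their own pace and stop on an object; "newtons" is the grip in N (left out, the last holds). Time passes only in rows, so rows that do not move let the fingers close. It gives the time, the measured TCP pose, the force and the opening at its end, in the units of the state.
- env.get_state(): the state, without advancing time (a new reading comes with each control period).
- env.snapshot(name): name is "side" or "top"; returns a dict with "image" (480x640x3 uint8, red, green, blue), "depth" (480x640 float32, m along the optical axis (not along the pixel's ray), 0 where there is no reading), "mtx" (3x3 intrinsics, pixels), "extrinsics" (4x4, takes a point from camera to world coordinates). Camera axes: x right, y down, z forward; pixel columns grow to the right and rows downward; lengths in m; the calibration is good to about 2 mm. A picture is of the moment at which its call begins.
- env.finish_job(): hands the job in, once; it reports no verdict.
Trained networks look in the newest picture that a camera, given by its name, has taken for a name from the list of things; names that differ only in an ending like _2 or _b are one class to them, and where a whole thing is asked for, a point or a joint stands for the part that bears it (a point fixed in the world has none). Each returns a list of dicts, best first, with "confidence" (0 to 1); they miss things now and then, are a little off and sometimes report something else, mostly with a low value. They report only what shows in the picture. A call takes as long as a camera call. They do not tell look-alikes from the thing itself.
- env.find_in(camera, target): "bbox" ([centre column, centre row, width, height] in pixels, round what is visible of it).
- env.silhouettes(camera, target): "region" (480x640 bool, what is visible of it) and "bbox" ([centre column, centre row, width, height] in pixels, round what is visible of it).
The state is a dict: "t": time; "joints": joint angles; "joint_velocities": joint speeds; "joint_efforts": joint torques, N m; "tool_pos": TCP position; "orientation": TCP orientation; "ft_force": force on the tool from outside, world axes, zero at the start; "torque": the same for the moment, N m; "finger_gap": opening from 0.0 (shut) to 1.0 (fully open).
Only numpy, scipy, OpenCV 4.12 (cv2) and the standard library are available. Lean on these libraries where they do the work, as an engineer would, in place of code of your own. Each camera call takes 0.05 s, during which the arm holds its last target. There are 200 camera calls.

## Working session

There is one attempt and no reset: what is moved stays moved. The work goes in short steps, Python scripts to look and compute and a tool call to move; the robot and the scene stay as the last step left them, time stands still between calls to the robot, and variables do not carry over. Pictures are saved under pics/ and viewed, about 8 in all and at most 12, crops included, and the job is handed in when it is done.

Besides the shell and the picture viewer there is one more tool, called after "Call:" in YAML: its name, and indented under it one key for each argument. drive_tool: Moves the arm, as the interface text tells. Its arguments: {"type":"object","properties":{"deltas":{"type":"array"},"gripper":{"type":"number"},"newtons":{"type":"number"}},"required":["deltas"]}

```bash
mkdir -p pics; ls; cat > h.py <<'E'
import numpy as np, cv2
from rig import env
def snap(c,name=None):
    s=env.snapshot(c)
    if name: cv2.imwrite(f'pics/{name}.png',s['image'][:,:,::-1])
    return s
def cloud(s):
    d=s['depth'];v,u=np.mgrid[0:480,0:640];K=s['mtx']
    p=np.stack([(u-K[0,2])/K[0,0]*d,(v-K[1,2])/K[1,1]*d,d],-1)
    E=s['extrinsics'];w=p@E[:3,:3].T+E[:3,3]
    w[d==0]=np.nan
    return w
E
python3 - <<'E'
from h import *
st=env.get_state();print(st)
for c in('top','side'):
    s=snap(c,c+'0');w=cloud(s);np.savez(f'{c}0.npz',w=w,im=s['image'],K=s['mtx'],E=s['extrinsics'])
    print(c,s['mtx'].tolist(),s['extrinsics'].round(3).tolist())
    for n in['panel','panel_handle','panel_centre','latch_top','head_nose','knob_grip','foot','foot_face','end_stop','seat','spray_mid','mug_mid','spool_mid','screwdriver_grip']:
        for r in env.find_in(c,n)[:4]:
            b=np.array(r['bbox']);u,v=b[:2].astype(int)
            print(n,round(r['confidence'],2),b.round(0).tolist(),w[min(v,479),min(u,639)].round(3))
im=np.vstack([cv2.imread('pics/top0.png'),cv2.imread('pics/side0.png')])
E
```

```text
pics
{'t': 0.0, 'joints': array([-1.27548998,  0.61591102, -0.01260155,  1.42490596,  0.00812057,
        1.10339964, -0.04042299]), 'joint_velocities': array([ 0.00116425, -0.00120116,  0.00121107, -0.00107178, -0.00011069,
        0.000536  ,  0.00013629]), 'joint_efforts': array([-2.06497189e-04, -4.58927643e+01,  2.09245831e-01, -1.65741688e+01,
       -6.10212330e-02,  2.03496980e-02,  2.37422319e-04]), 'tool_pos': array([0.20547471, 0.6163304 , 0.4035836 ]), 'orientation': array([3.14152832e+00, 2.57256269e-03, 1.24903066e+00]), 'ft_force': array([ 0.22471572, -0.24822759,  0.67752381]), 'torque': array([-0.03840642,  0.00351944,  0.06712245]), 'finger_gap': 0.9967672738360953}
top [[586.8623736185127, 0.0, 313.33428154008726], [0.0, 586.8623736185127, 236.33631018372802], [0.0, 0.0, 1.0]] [[0.037, -0.977, 0.211, 0.222], [-0.999, -0.037, 0.006, -0.091], [0.002, -0.211, -0.977, 1.732], [0.0, 0.0, 0.0, 1.0]]
panel 0.98 [350.0, 215.0, 37.0, 57.0] [ 0.666 -0.186  0.004]
panel 0.91 [496.0, 253.0, 61.0, 34.0] [ 0.566 -0.632 -0.003]
panel 0.88 [347.0, 284.0, 32.0, 41.0] [ 0.455 -0.186
[... 2598 characters left out ...]
.361 -0.411  0.017]
knob_grip 0.73 [301.0, 209.0, 13.0, 8.0] [0.645 0.167 0.06 ]
foot 0.46 [302.0, 208.0, 10.0, 4.0] [0.654 0.169 0.06 ]
foot 0.36 [231.0, 182.0, 18.0, 49.0] [0.518 0.417 0.095]
end_stop 0.63 [291.0, 222.0, 88.0, 64.0] [0.603 0.16  0.028]
end_stop 0.28 [360.0, 224.0, 20.0, 23.0] [ 0.767 -0.001  0.046]
seat 0.9 [291.0, 220.0, 83.0, 59.0] [0.613 0.182 0.025]
spray_mid 0.57 [232.0, 180.0, 20.0, 53.0] [0.52  0.411 0.104]
mug_mid 0.67 [405.0, 329.0, 38.0, 53.0] [ 0.533 -0.443  0.088]
spool_mid 0.85 [360.0, 225.0, 17.0, 26.0] [ 0.764 -0.005  0.045]
spool_mid 0.38 [376.0, 273.0, 68.0, 33.0] [ 0.677 -0.183  0.004]
screwdriver_grip 0.6 [264.0, 283.0, 32.0, 14.0] [ 0.385 -0.044  0.019]
```

View pics/top0.png

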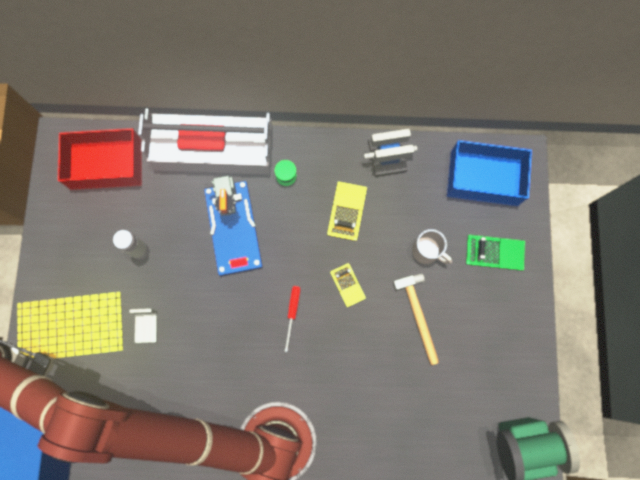

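View pics/side0.png

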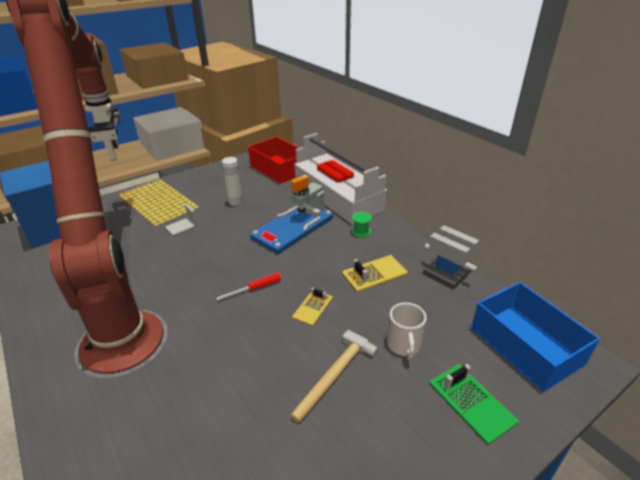

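The top view shows three panel-like things: a large brass one at (348,211), a small brass one at (347,285) and a green one at (496,253). The large brass one fits, because green is excluded and it is the larger of the other two. The jig is at (233,228), with its latch end at (240,263), so loading runs upwards along +x. Next I'll measure and confirm in a crop.

```bash
cat >> h.py <<'E'
def ray(s,uv,z):
    K,E=s['mtx'],s['extrinsics'];uv=np.atleast_2d(uv).astype(float)
    p=np.c_[(uv-K[[0,1],[2,2]])/K[0,0],np.ones(len(uv))]@E[:3,:3].T
    return E[:3,3]+p*((z-E[2,3])/p[:,2])[:,None]
def hsvmask(s,lo,hi,box):
    h=cv2.cvtColor(s['image'],cv2.COLOR_RGB2HSV);m=cv2.inRange(h,lo,hi)
    b=np.zeros_like(m);x0,y0,x1,y1=box;b[y0:y1,x0:x1]=255
    return m&b
def rect(s,m,z,k=5):
    m=cv2.morphologyEx(m,cv2.MORPH_CLOSE,np.ones((k,k)))
    c=max(cv2.findContours(m,cv2.RETR_EXTERNAL,cv2.CHAIN_APPROX_NONE)[0],key=cv2.contourArea)[:,0]
    w=ray(s,c,z)[:,:2];r=cv2.minAreaRect((w*1000).astype(np.float32))
    return r,w
E
python3 - <<'E'
from h import *
for c,pb,jb,kb in(('top',(320,175,375,245),(195,170,270,285),(205,175,250,225)),('side',(335,250,415,295),(240,165,340,255),(285,170,325,200))):
    s=snap(c)
    for n,lo,hi,b,z in(('panel',(18,90,80),(35,255,255),pb,.01),('base',(100,120,60),(125,255,255),jb,.025),('latch',(0,150,80),(6,255,255),jb,.033),('latch2',(172,150,80),(180,255,255),jb,.033),('knob',(8,150,100),(18,255,255),kb,.17)):
        m=hsvmask(s,lo,hi,b)
        if m.sum()==0: print(c,n,'none');continue
        r,w=rect(s,m,z);print(c,n,np.round(r[0],1),np.round(r[1],1),round(r[2],1),m.sum()//255)
        if n=='panel' or n=='base': print(np.round(cv2.boxPoints(r)).tolist())
    if c=='top': a=cv2.resize(s['image'][165:285,195:385,::-1],None,fx=4,fy=4,interpolation=cv2.INTER_CUBIC)
    else: b_=cv2.resize(s['image'][160:300,220:420,::-1],None,fx=4,fy=4,interpolation=cv2.INTER_CUBIC)
cv2.imwrite('pics/ct.png',a);cv2.imwrite('pics/cs.png',b_)
E
```

```text
top panel [ 678.  -179.2] [ 93.4 174.5] 80.8 1268
[[584.0, -211.0], [757.0, -239.0], [772.0, -147.0], [599.0, -119.0]]
top base [609.  161.8] [268.2 128.9] 13.6 2370
[[464.0, 193.0], [494.0, 68.0], [755.0, 131.0], [724.0, 256.0]]
top latch [505.5 137. ] [ 9.1 42.1] 11.1 19
top latch2 [503.1 136.3] [19.3 44.6] 13.7 80
top knob [648.2 172.3] [48.5 13.8] 3.9 25
side panel [ 673.2 -182.9] [101.3 175.7] 80.8 1216
[[578.0, -219.0], [752.0, -247.0], [768.0, -147.0], [595.0, -119.0]]
side base [601.5 148.1] [286.2 146. ] 14.0 1470
[[445.0, 184.0], [480.0, 43.0], [758.0, 112.0], [723.0, 254.0]]
side latch [760.8 512. ] [132.5 208. ] 5.8 813
side latch2 [498.9 129.3] [25.  49.4] 12.1 33
side knob [635.8 142.2] [98. 56.] 60.9 190
```

View pics/ct.png

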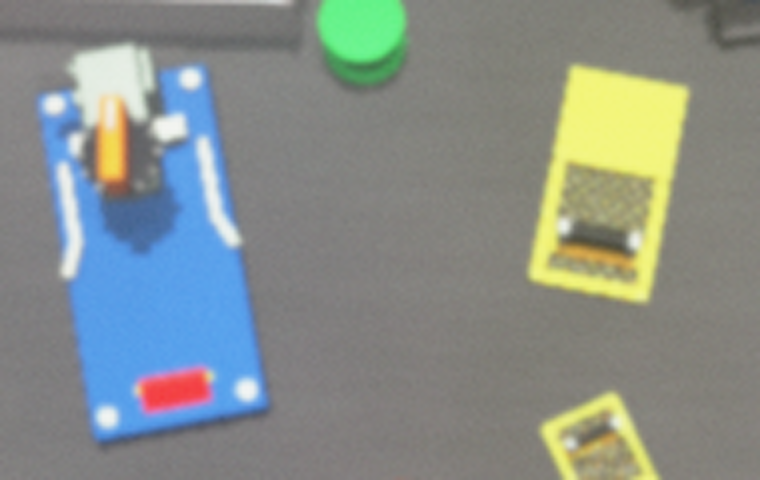

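View pics/cs.png

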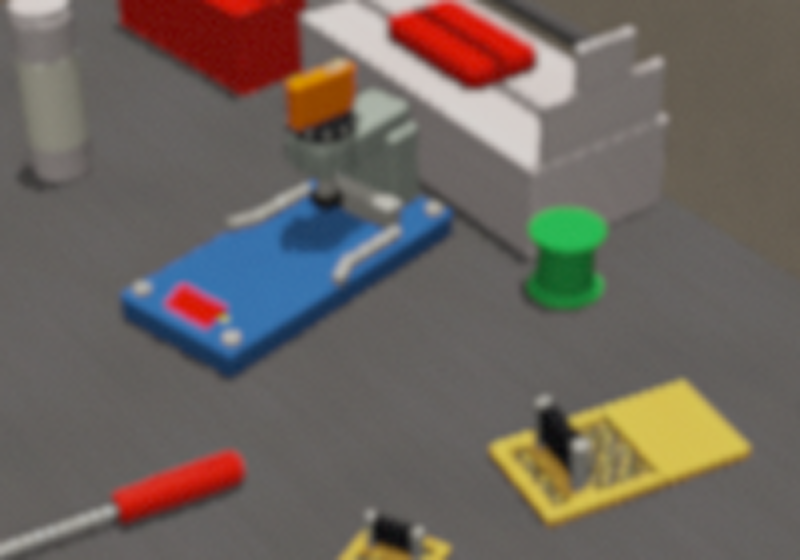

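The crop confirms the large brass panel, with its solid end up/+x at (348,190) and its handle at (347,232). Before planning I'll check which way the gripper body's long side lies, and the height and yaw of the knob and head.

```bash
python3 - <<'E'
from h import *
st=env.get_state();T=st['tool_pos'];y=st['orientation'][2]
ax=np.array([np.cos(y),np.sin(y)]);ay=np.array([-ax[1],ax[0]])
for c in('side','top'):
    w=np.load(c+'0.npz')['w'];d=w[...,:2]-T[:2]
    for lo,hi in((.2,.235),(.235,.29),(.29,.32),(.32,.36),(.36,.4)):
        m=(np.hypot(d[...,0],d[...,1])<.15)&(w[...,2]>lo)&(w[...,2]<hi)
        if m.sum()>5:
            q=d[m];print(c,lo,hi,m.sum(),'x',np.percentile(q@ax,[2,98]).round(3),'y',np.percentile(q@ay,[2,98]).round(3))
# knob/head cloud in jig frame
S=np.array([.599,.1595]);a=np.radians(13.7);jx=np.array([np.cos(a),np.sin(a)]);jy=np.array([-jx[1],jx[0]])
for c in('side','top'):
    D=np.load(c+'0.npz');w=D['w'];d=w[...,:2]-S;X=d@jx;Y=d@jy
    for lo,hi in((.04,.08),(.08,.11),(.11,.13),(.13,.15),(.15,.18),(.18,.2)):
        m=(X>0)&(X<.16)&(abs(Y)<.06)&(w[...,2]>lo)&(w[...,2]<hi)
        if m.sum()>3: print(c,lo,hi,m.sum(),'X',np.percentile(X[m],[3,97]).round(3),'Y',np.percentile(Y[m],[3,97]).round(3))
    h=cv2.cvtColor(D['im'],cv2.COLOR_RGB2HSV);m=(cv2.inRange(h,(5,140,90),(20,255,255))>0)&(X>0)&(X<.12)&(abs(Y)<.06)&(w[...,2]>.1)
    p=w[m];print('orange',m.sum(),np.percentile(p,[3,50,97],axis=0).round(3).tolist())
    v,u=np.nonzero(m);print(u.min(),u.max(),v.min(),v.max())
    q=p[:,:2];_,_,V=np.linalg.svd(q-q.mean(0));print('yaw',np.degrees(np.arctan2(V[0,1],V[0,0])))
E
```

```text
side 0.2 0.235 57 x [-0.065  0.055] y [-0.009  0.008]
side 0.235 0.29 142 x [-0.069  0.051] y [-0.009  0.009]
side 0.29 0.32 202 x [-0.091  0.066] y [-0.036  0.033]
side 0.32 0.36 514 x [-0.098  0.082] y [-0.035  0.031]
side 0.36 0.4 306 x [-0.046 -0.002] y [-0.035  0.032]
top 0.2 0.235 62 x [-0.063  0.048] y [-0.01   0.149]
top 0.235 0.29 11 x [-0.063  0.026] y [-0.01   0.006]
top 0.29 0.32 116 x [-0.088  0.048] y [-0.037  0.006]
top 0.32 0.36 525 x [-0.095  0.022] y [-0.036  0.003]
top 0.36 0.4 180 x [-0.042 -0.002] y [-0.037 -0.005]
side 0.04 0.08 277 X [0.044 0.138] Y [-0.041  0.017]
side 0.08 0.11 191 X [0.031 0.137] Y [-0.033  0.013]
side 0.11 0.13 192 X [0.029 0.136] Y [-0.028  0.017]
side 0.13 0.15 139 X [0.026 0.08 ] Y [-0.028  0.008]
side 0.15 0.18 151 X [0.024 0.082] Y [-0.013  0.006]
orange 213 [[0.622, 0.161, 0.135], [0.647, 0.165, 0.157], [0.68, 0.176, 0.175]]
291 308 176 192
yaw -179.7158451611176
top 0.04 0.08 80 X [0.059 0.13 ] Y [-0.043  0.041]
top 0.08 0.11 115 X [0.031 0.139] Y [-0.031  0.046]
top 0.11 0.13 309 X [0.033 0.138] Y [-0.023  0.039]
top 0.13 0.15 185 X [0.027 0.079] Y [-0.027  0.025]
top 0.15 0.18 150 X [0.025 0.083] Y [-0.012  0.009]
top 0.18 0.2 10 X [0.03  0.081] Y [-0.009  0.003]
orange 50 [[0.623, 0.163, 0.154], [0.644, 0.166, 0.173], [0.671, 0.179, 0.179]]
220 226 192 210
yaw 177.20350070854346
```

The body's long side lies along the jaws (±94 mm). Holding the handle all the way home would therefore hit the knob or head. Plan: carry the panel in and slide it to about 35 mm short, release, turn the tool 90° and push the handle home. Moving above the handle now (target x 0.628, y -0.171, yaw -9.2°).

Call:
drive_tool:
  deltas:
    - [[2.64,-4.92,0],[0,0,-5.05]]
    - [[2.64,-4.92,0],[0,0,-5.05]]
    - [[2.64,-4.92,0],[0,0,-5.05]]
    - [[2.64,-4.92,0],[0,0,-5.05]]
    - [[2.64,-4.92,0],[0,0,-5.05]]
    - [[2.64,-4.92,0],[0,0,-5.05]]
    - [[2.64,-4.92,0],[0,0,-5.05]]
    - [[2.64,-4.92,0],[0,0,-5.05]]
  gripper: 9.3

```text
t: 2.6
tool_pos: [0.4174, 0.2214, 0.4052]
orientation: [-3.141, -0.001, 0.541]
ft_force: [0.7, -0.0, -0.5]
finger_gap: 0.997
```

Call:
drive_tool:
  deltas:
    - [[2.64,-4.92,0],[0,0,-5.05]]
    - [[2.64,-4.92,0],[0,0,-5.05]]
    - [[2.64,-4.92,0],[0,0,-5.05]]
    - [[2.64,-4.92,0],[0,0,-5.05]]
    - [[2.64,-4.92,-2],[0,0,-5.05]]
    - [[2.64,-4.92,-3],[0,0,-5.05]]
    - [[2.64,-4.92,-3],[0,0,-5.05]]
    - [[2.64,-4.92,-3],[0,0,-5.05]]

```text
t: 3.6
tool_pos: [0.6279, -0.1698, 0.2952]
orientation: [-3.141, -0.001, -0.163]
ft_force: [0.2, 0.3, 0.2]
finger_gap: 0.995
```

Call:
drive_tool:
  deltas:
    - [[0,0,-3],[0,0,0]]
    - [[0,0,-3],[0,0,0]]
    - [[0,0,-2],[0,0,0]]
    - [[0,0,-1.2],[0,0,0]]
    - [[0,0,0],[0,0,0]]

```text
t: 4.22
tool_pos: [0.6268, -0.1683, 0.2037]
orientation: [-3.141, 0.001, -0.161]
ft_force: [-0.9, -0.1, 0.5]
finger_gap: 1.001
```

Call:
drive_tool:
  deltas:
    - [[0,0,0],[0,0,0]]
    - [[0,0,0],[0,0,0]]
    - [[0,0,0],[0,0,0]]
    - [[0,0,0],[0,0,0]]
    - [[0,0,0],[0,0,0]]
    - [[0,0,0],[0,0,0]]
  gripper: 0
  newtons: 40

```text
t: 4.97
tool_pos: [0.6268, -0.1685, 0.204]
orientation: [-3.142, 0.0, -0.161]
ft_force: [-0.6, -0.2, -0.8]
finger_gap: 0.406
```

Call:
drive_tool:
  deltas:
    - [[0,0,0],[0,0,0]]
    - [[0,0,0],[0,0,0]]
    - [[0,0,0],[0,0,0]]
    - [[0,0,0],[0,0,0]]
    - [[0,0,0],[0,0,0]]
    - [[0,0,0],[0,0,0]]

```text
t: 5.72
tool_pos: [0.627, -0.1685, 0.204]
orientation: [3.142, -0.001, -0.161]
ft_force: [1.0, -0.2, -1.0]
finger_gap: 0.125
```

Call:
drive_tool:
  deltas:
    - [[0,0,0],[0,0,0]]
    - [[0,0,1],[0,0,0]]
    - [[0,0,2],[0,0,0]]
    - [[0,0,2],[0,0,0]]
    - [[0,0,2],[0,0,0]]
    - [[0,0,1],[0,0,0]]
    - [[0,0,0],[0,0,0]]

```text
t: 6.6
tool_pos: [0.627, -0.1686, 0.2854]
orientation: [3.141, -0.002, -0.161]
ft_force: [-0.2, -0.3, -5.6]
finger_gap: 0.129
```

```bash
python3 - <<'E'
from h import *
st=env.get_state();print(st['tool_pos'],st['orientation'],st['ft_force'],st['finger_gap'],st['joints'].round(2))
s=snap('side','side1');m=hsvmask(s,(18,90,80),(35,255,255),(300,180,480,300))
r,w=rect(s,m,.09);print(r)
a=cv2.resize(s['image'][120:330,230:510,::-1],None,fx=2.5,fy=2.5);cv2.imwrite('pics/lift.png',a)
s=snap('top');m=hsvmask(s,(18,90,80),(35,255,255),(320,150,400,260))
r,w=rect(s,m,.09);print(r)
E
```

```text
[ 0.62696572 -0.16862422  0.28537478] [ 3.14145597e+00 -2.12492061e-03 -1.61150127e-01] [-0.17396875 -0.31842509 -5.56900105] 0.12859047673008017 [ 0.01  0.77  0.39  1.56 -0.35  0.88  0.36]
((673.577880859375, -183.3655242919922), (104.10055541992188, 177.48463439941406), 80.69316101074219)
((631.705078125, -191.23416137695312), (52.824764251708984, 89.75553894042969), 80.17627716064453)
```

View pics/lift.png

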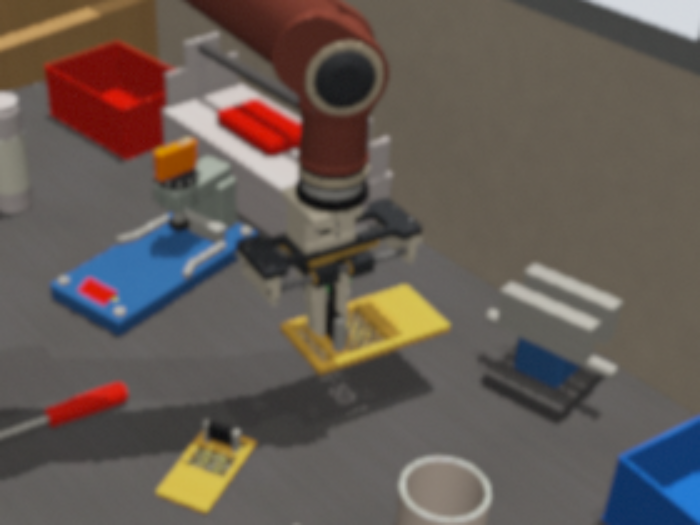

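The panel is held level at the lifted position, and the jig and latch (at about (97,290) in the crop) are clear. Carrying it over the open side of the jig.

Call:
drive_tool:
  deltas:
    - [[-1,1.5,0],[0,0,1.5]]
    - [[-2,3.5,0],[0,0,3]]
    - [[-2.5,4.5,0],[0,0,4]]
    - [[-2.5,5,0],[0,0,4]]
    - [[-2.5,5,0],[0,0,4]]
    - [[-2.5,5,0],[0,0,3.4]]
    - [[-1.5,3.5,0],[0,0,2]]
    - [[-1,1.96,0],[0,0,1]]

```text
t: 7.7
tool_pos: [0.4706, 0.1336, 0.2835]
orientation: [-3.14, 0.002, 0.243]
ft_force: [0.4, -0.7, -4.4]
finger_gap: 0.124
```

Call:
drive_tool:
  deltas:
    - [[0,0,0],[0,0,0]]
    - [[0,0,-1],[0,0,0]]
    - [[0,0,-1],[0,0,0]]
    - [[0,0,0],[0,0,0]]

```text
t: 8.2
tool_pos: [0.4718, 0.13, 0.2628]
orientation: [3.141, 0.003, 0.236]
ft_force: [-0.1, -0.4, -4.2]
finger_gap: 0.126
```

```bash
python3 - <<'E'
from h import *
st=env.get_state();print(st['tool_pos'],st['orientation'],st['ft_force'],st['finger_gap'])
s=snap('side');t=snap('top')
a=cv2.resize(s['image'][140:280,200:370,::-1],(600,494));b=cv2.resize(t['image'][170:310,190:290,::-1],(353,494));
cv2.imwrite('pics/over.png',cv2.resize(np.hstack([a,b]),None,fx=.83,fy=.83))
E
```

```text
[0.4717566  0.12997054 0.26275149] [3.14098040e+00 2.94827727e-03 2.36392166e-01] [-0.07744079 -0.39731817 -4.18316488] 0.12635508366150053
```

View pics/over.png

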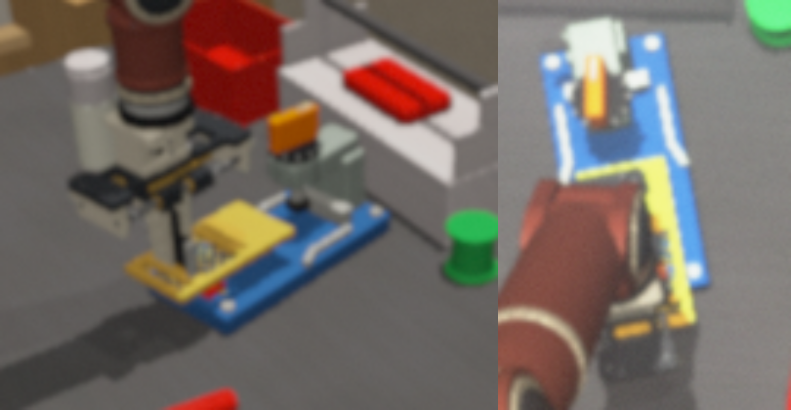

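The panel is over the open side of the base and aligned with it. Its solid end is short of the nose and between the rail mouths. Lowering.

Call:
drive_tool:
  deltas:
    - [[0,0,-1],[0,0,0]]
    - [[0,0,-1],[0,0,0]]
    - [[0,0,-0.6],[0,0,0]]
    - [[0,0,-0.4],[0,0,0]]
    - [[0,0,-0.3],[0,0,0]]
    - [[0,0,0],[0,0,0]]

```text
t: 9.05
tool_pos: [0.4719, 0.1311, 0.2309]
orientation: [-3.142, 0.0, 0.239]
ft_force: [-0.5, 0.3, -4.8]
finger_gap: 0.128
```

Call:
drive_tool:
  deltas:
    - [[0,0,-0.1],[0,0,0]]
    - [[0,0,-0.1],[0,0,0]]
    - [[0,0,0],[0,0,0]]

```text
t: 9.43
tool_pos: [0.4719, 0.1311, 0.2291]
orientation: [-3.142, -0.0, 0.238]
ft_force: [-0.2, 0.2, -5.4]
finger_gap: 0.127
```

Call:
drive_tool:
  deltas:
    - [[0,0,-0.1],[0,0,0]]
    - [[0,0,-0.1],[0,0,0]]
    - [[0,0,0],[0,0,0]]
    - [[0,0,0],[0,0,0]]

```text
t: 9.93
tool_pos: [0.4718, 0.1309, 0.2289]
orientation: [-3.141, -0.001, 0.238]
ft_force: [-3.9, -0.8, 12.0]
finger_gap: 0.128
```

```bash
python3 - <<'E'
from h import *
st=env.get_state();print(st['tool_pos'],st['orientation'],st['ft_force'],st['torque'],st['finger_gap'])
s=snap('side')
cv2.imwrite('pics/low.png',cv2.resize(s['image'][170:270,220:350,::-1],None,fx=6,fy=6,interpolation=cv2.INTER_CUBIC))
E
```

```text
[0.47184106 0.13092811 0.22887681] [-3.14053783e+00 -1.06456306e-03  2.38424402e-01] [-3.89342205 -0.76366997 11.96538477] [-0.31786169  0.88489924  0.00476667] 0.1275756370388027
```

View pics/low.png

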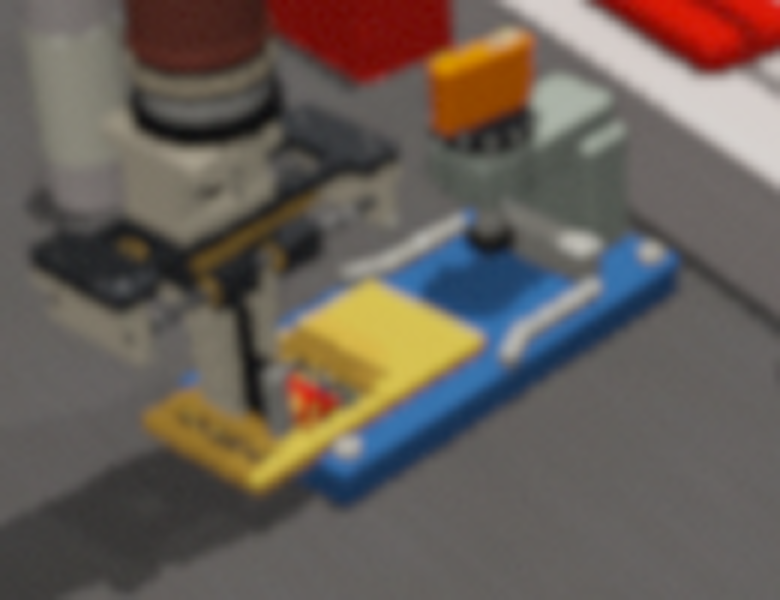

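The panel rests on the base (contact force shows at z 0.229), with the latch under the mesh at (310,395) in the crop. I'll ease the pressure and slide in.

Call:
drive_tool:
  deltas:
    - [[0,0,0.12],[0,0,0]]
    - [[0.49,0.12,0],[0,0,0]]
    - [[0.49,0.12,0],[0,0,0]]
    - [[0.49,0.12,0],[0,0,0]]
    - [[0.49,0.12,0],[0,0,0]]
    - [[0,0,0],[0,0,0]]

```text
t: 10.72
tool_pos: [0.4891, 0.1349, 0.2289]
orientation: [-3.14, 0.007, 0.238]
ft_force: [-9.9, -2.5, 11.7]
finger_gap: 0.127
```

Call:
drive_tool:
  deltas:
    - [[0,0,0.1],[0,0,0]]
    - [[0.49,0.12,0],[0,0,0]]
    - [[0.49,0.12,0],[0,0,0]]
    - [[0,0,0],[0,0,0]]

```text
t: 11.22
tool_pos: [0.5, 0.1377, 0.2294]
orientation: [-3.141, 0.004, 0.238]
ft_force: [-3.0, -0.4, 1.7]
finger_gap: 0.127
```

Call:
drive_tool:
  deltas:
    - [[0.49,0.12,0],[0,0,0]]
    - [[0.49,0.12,0],[0,0,0]]
    - [[0.49,0.12,0],[0,0,0]]
    - [[0,0,0],[0,0,0]]

```text
t: 11.72
tool_pos: [0.5168, 0.1421, 0.229]
orientation: [3.141, -0.002, 0.239]
ft_force: [-1.4, 0.1, -0.6]
finger_gap: 0.126
```

```bash
python3 - <<'E'
from h import *
st=env.get_state();print(st['tool_pos'],st['orientation'],st['ft_force'],st['torque'])
s=snap('side')
cv2.imwrite('pics/in.png',cv2.resize(s['image'][170:270,220:350,::-1],None,fx=6,fy=6,interpolation=cv2.INTER_CUBIC))
E
```

```text
[0.51675209 0.14213384 0.22903097] [ 3.14132200e+00 -1.58251154e-03  2.38774659e-01] [-1.42927185  0.06710691 -0.63718519] [-0.17528059  0.29228909 -0.01980777]
```

View pics/in.png

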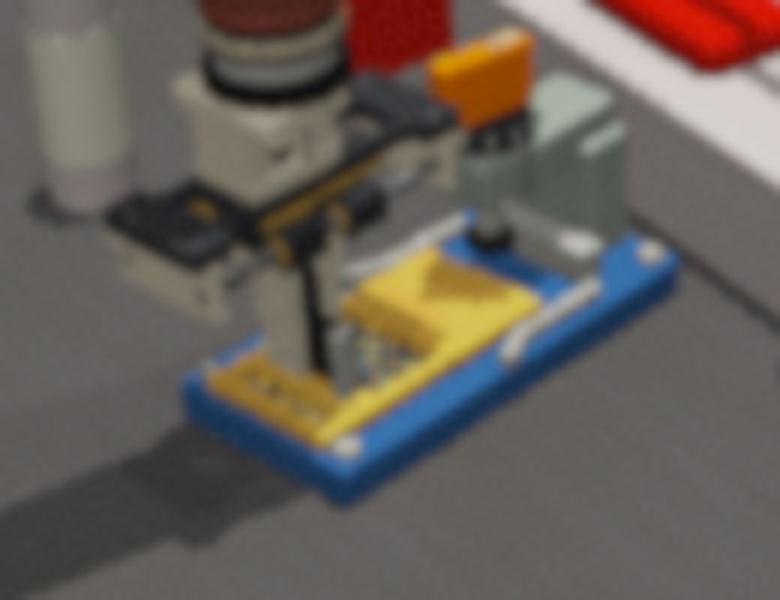

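The panel is inside the rails, about 35 mm short, with its mesh end still over the latch. Release, rise, turn 90°, and go behind the handle to push.

Call:
drive_tool:
  deltas:
    - [[0,0,0],[0,0,0]]
    - [[0,0,0],[0,0,0]]
    - [[0,0,0],[0,0,0]]
    - [[0,0,0],[0,0,0]]
    - [[0,0,1],[0,0,0]]
    - [[0,0,2],[0,0,0]]
    - [[0,0,2],[0,0,0]]
    - [[0,0,2],[0,0,0]]
  gripper: 4.5

```text
t: 12.78
tool_pos: [0.5159, 0.1418, 0.3005]
orientation: [-3.142, -0.001, 0.238]
ft_force: [-0.1, -0.2, -0.3]
finger_gap: 0.482
```

Call:
drive_tool:
  deltas:
    - [[-0.5,-0.1,0],[0,0,10]]
    - [[-0.5,-0.1,0],[0,0,10]]
    - [[-0.5,-0.1,0],[0,0,10]]
    - [[-0.5,-0.1,0],[0,0,10]]
    - [[-0.5,-0.1,0],[0,0,10]]
    - [[-0.4,-0.2,0],[0,0,10]]
    - [[0,0,0],[0,0,10]]
    - [[0,0,0],[0,0,10]]
  gripper: 2.5

```text
t: 13.78
tool_pos: [0.487, 0.1347, 0.3]
orientation: [3.14, 0.0, 1.64]
ft_force: [0.3, -0.1, -0.3]
finger_gap: 0.268
```

Call:
drive_tool:
  deltas:
    - [[0,0,0],[0,0,10]]
    - [[0,0,0],[0,0,0]]

```text
t: 14.02
tool_pos: [0.4871, 0.1345, 0.2998]
orientation: [3.141, 0.0, 1.807]
ft_force: [0.9, -0.6, -0.3]
finger_gap: 0.269
```

Call:
drive_tool:
  deltas:
    - [[0,0,-3],[0,0,0]]
    - [[0,0,-2.5],[0,0,0]]
    - [[0,0,-1.3],[0,0,0]]
    - [[0.49,0.12,0],[0,0,0]]
    - [[0.49,0.12,0],[0,0,0]]
    - [[0.39,0.1,0],[0,0,0]]
    - [[0.39,0.1,0],[0,0,0]]
    - [[0,0,0],[0,0,0]]

```text
t: 15.02
tool_pos: [0.5041, 0.1391, 0.2312]
orientation: [-3.14, 0.0, 1.809]
ft_force: [-2.7, -0.9, 1.0]
finger_gap: 0.268
```

Call:
drive_tool:
  deltas:
    - [[0.49,0.12,0],[0,0,0]]
    - [[0.49,0.12,0],[0,0,0]]
    - [[0.49,0.12,0],[0,0,0]]
    - [[0.49,0.12,0],[0,0,0]]
    - [[0,0,0],[0,0,0]]

```text
t: 15.65
tool_pos: [0.5249, 0.1442, 0.2312]
orientation: [3.14, -0.0, 1.809]
ft_force: [-2.0, -0.6, 0.8]
finger_gap: 0.27
```

Call:
drive_tool:
  deltas:
    - [[0.3,0.07,0],[0,0,0]]
    - [[0.3,0.07,0],[0,0,0]]
    - [[0.2,0.05,0],[0,0,0]]
    - [[0,0,0],[0,0,0]]

```text
t: 16.15
tool_pos: [0.5325, 0.1461, 0.2313]
orientation: [3.141, -0.0, 1.809]
ft_force: [-2.5, -1.2, 1.5]
finger_gap: 0.27
```

Call:
drive_tool:
  deltas:
    - [[0.15,0.035,0],[0,0,0]]
    - [[0.15,0.035,0],[0,0,0]]
    - [[0,0,0],[0,0,0]]

```text
t: 16.52
tool_pos: [0.5355, 0.1468, 0.2312]
orientation: [3.14, -0.0, 1.809]
ft_force: [-2.6, -0.7, -1.3]
finger_gap: 0.269
```

Call:
drive_tool:
  deltas:
    - [[0.15,0.035,0],[0,0,0]]
    - [[0.15,0.035,0],[0,0,0]]
    - [[0,0,0],[0,0,0]]

```text
t: 16.9
tool_pos: [0.537, 0.1472, 0.2312]
orientation: [-3.138, 0.0, 1.809]
ft_force: [-6.7, -0.8, 4.1]
finger_gap: 0.27
```

Call:
drive_tool:
  deltas:
    - [[0.15,0.035,0],[0,0,0]]
    - [[0.1,0.025,0],[0,0,0]]
    - [[0,0,0],[0,0,0]]

```text
t: 17.27
tool_pos: [0.5379, 0.1475, 0.231]
orientation: [-3.132, 0.001, 1.809]
ft_force: [-10.0, -1.4, 7.6]
finger_gap: 0.269
```

Call:
drive_tool:
  deltas:
    - [[0.2,0.05,0],[0,0,0]]
    - [[0.2,0.05,0],[0,0,0]]
    - [[0,0,0],[0,0,0]]

```text
t: 17.65
tool_pos: [0.5394, 0.1479, 0.2306]
orientation: [-3.123, 0.002, 1.81]
ft_force: [-15.7, -3.7, 10.8]
finger_gap: 0.269
```

Call:
drive_tool:
  deltas:
    - [[-1,-0.25,0],[0,0,0]]
    - [[-2.5,-0.6,0],[0,0,0]]
    - [[0,0,3],[0,0,0]]
    - [[0,0,5],[0,0,0]]
    - [[0,0,5],[0,0,0]]
    - [[0,0,0],[0,0,0]]

```text
t: 18.4
tool_pos: [0.512, 0.1412, 0.366]
orientation: [3.127, -0.001, 1.809]
ft_force: [-0.8, -0.6, 0.3]
finger_gap: 0.267
```

```bash
python3 - <<'E'
from h import *
st=env.get_state();print(st['tool_pos'],st['orientation'],st['joints'].round(2))
s=snap('side');t=snap('top')
for n in('latch_top','latch','panel','knob_grip'):
    for c in('side','top'): print(n,c,[(np.round(r['bbox']).tolist(),round(r['confidence'],2)) for r in env.find_in(c,n)[:3]])
for c,x,b in(('side',s,(230,165,345,260)),('top',t,(195,170,270,285))):
    m=hsvmask(x,(18,90,80),(35,255,255),b);r,w=rect(x,m,.035,9);print(c,'panel',r)
    m=hsvmask(x,(0,150,80),(6,255,255),b)|hsvmask(x,(172,150,80),(180,255,255),b);m[:215]=0
    if m.any(): r,w=rect(x,m,.033);print(c,'latch',r,m.sum()//255)
a=cv2.resize(s['image'][165:265,225:345,::-1],(600,500),interpolation=cv2.INTER_CUBIC)
cv2.imwrite('pics/home.png',a);cv2.imwrite('pics/homet.png',t['image'][:,:,::-1])
E
```

```text
[0.5119658  0.14118139 0.36601347] [ 3.12656810e+00 -8.62449425e-04  1.80895901e+00] [-0.21  0.48 -0.15  1.82  0.09  0.84  1.41]
latch_top side [([404.0, 331.0, 36.0, 53.0], 0.28)]
latch_top top [([244.0, 228.0, 17.0, 55.0], 0.61)]
latch side [([270.0, 235.0, 21.0, 12.0], 0.62)]
latch top [([243.0, 262.0, 6.0, 10.0], 0.56)]
panel side [([311.0, 307.0, 39.0, 38.0], 0.87), ([290.0, 223.0, 55.0, 32.0], 0.7), ([473.0, 406.0, 88.0, 83.0], 0.57)]
panel top [([349.0, 286.0, 34.0, 42.0], 0.67), ([496.0, 254.0, 68.0, 36.0], 0.55)]
knob_grip side [([300.0, 187.0, 20.0, 24.0], 0.64), ([337.0, 377.0, 87.0, 87.0], 0.62)]
knob_grip top [([227.0, 201.0, 17.0, 23.0], 0.7), ([145.0, 327.0, 31.0, 39.0], 0.35)]
side panel ((597.7482299804688, 155.1617431640625), (176.5210723876953, 95.45618438720703), 15.083653450012207)
side latch ((497.4241943359375, 129.00662231445312), (24.373414993286133, 54.02593994140625), 12.841670036315918) 71
top panel ((605.68212890625, 136.2125244140625), (172.2711639404297, 43.954620361328125), 11.855670928955078)
top latch ((505.8876953125, 124.0447769165039), (21.035329818725586, 20.546165466308594), 3.5112478733062744) 48
```

View pics/home.png

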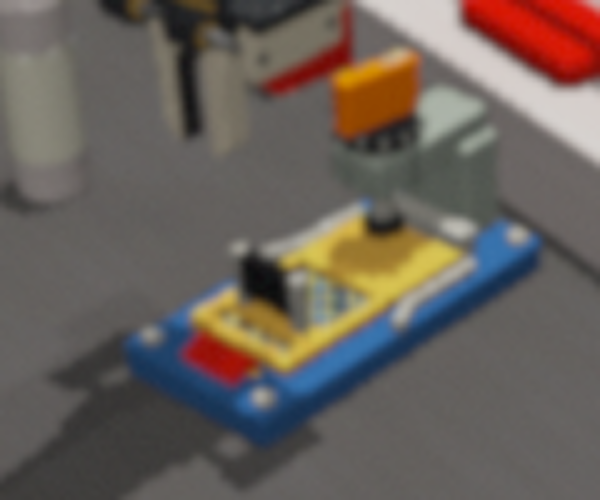

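The panel is home. The red latch stands fully visible behind its mesh edge at (222,360) in the crop, and the end-stop push reached about 16 N. Now the knob's centre and yaw.

```bash
python3 - <<'E'
from h import *
for c,b in(('top',(205,180,245,222)),('side',(285,168,318,196))):
    D=np.load(c+'0.npz');s=dict(image=D['im'],mtx=D['K'],extrinsics=D['E']);w=D['w']
    m=hsvmask(s,(4,110,80),(22,255,255),b)
    for z in(.16,.173):
        r,_=rect(s,m,z,3);print(c,z,np.round(r[0],1),np.round(r[1],1),round(r[2],1),m.sum()//255)
    p=w[m>0];p=p[np.isfinite(p[:,2])];print(np.percentile(p[:,2],[50,90,97]).round(3))
    if c=='side': # top edge of bar
        v,u=np.nonzero(m);e=np.array([[x,v[u==x].min()] for x in np.unique(u)]);print(ray(s,e,.173)[:,:2].round(3).tolist())
    else:
        v,u=np.nonzero(m);print([(int(y),int(u[v==y].min()),int(u[v==y].max())) for y in np.unique(v)])
        hi=(m>0)&(w[...,2]>.16);q=w[hi][:,:2];mu=q.mean(0);_,_,V=np.linalg.svd(q-mu);print(mu,np.degrees(np.arctan(V[0,1]/V[0,0])))
# skirt: dark round below bar, head points in z .13-.15
    mm=(w[...,2]>.15)&(abs(w[...,0]-.65)<.05)&(abs(w[...,1]-.17)<.05);print(w[mm].mean(0))
E
```

```text
top 0.16 [652.4 174.1] [57.7 19.4] 3.9 89
top 0.173 [648.9 171.9] [57.2 19.3] 3.9 89
[0.171 0.177 0.179]
[(191, 224, 225), (192, 224, 225), (193, 224, 225), (194, 224, 226), (195, 224, 226), (196, 220, 226), (197, 219, 226), (198, 219, 226), (199, 219, 226), (200, 219, 226), (201, 219, 226), (202, 219, 226), (203, 219, 226), (204, 219, 226), (205, 219, 226), (206, 219, 226), (207, 219, 226), (208, 219, 226), (209, 220, 226), (210, 221, 226), (211, 222, 225)]
[0.64575365 0.16935543] 0.47992025427852797
[0.65151589 0.17081034 0.17195559]
side 0.16 [646.9 160.3] [105.2  60.9] 62.9 243
side 0.173 [634.5 140.2] [103.2  59.8] 62.9 243
[0.155 0.173 0.175]
[[0.624, 0.184], [0.63, 0.188], [0.633, 0.186], [0.639, 0.189], [0.641, 0.187], [0.644, 0.186], [0.643, 0.178], [0.649, 0.182], [0.652, 0.18], [0.654, 0.178], [0.657, 0.176], [0.659, 0.174], [0.662, 0.172], [0.665, 0.17], [0.667, 0.168], [0.674, 0.172], [0.676, 0.17], [0.682, 0.174], [0.681, 0.166]]
[0.64967876 0.1667701  0.16510735]
```

Call:
drive_tool:
  deltas:
    - [[0,0,2.4],[-0.1,0.4,0]]
    - [[2,0.5,1],[-0.1,0.4,-4]]
    - [[4,0.9,0],[0,0,-5]]
    - [[4,0.9,0],[0,0,-4.6]]
    - [[3,0.5,0],[0,0,0]]
    - [[0.9,0.18,0],[0,0,0]]
    - [[0,0,0],[0,0,0]]
  gripper: 6

```text
t: 19.77
tool_pos: [0.6484, 0.1703, 0.3945]
orientation: [-3.126, 0.001, 1.572]
ft_force: [0.0, 0.1, -0.5]
finger_gap: 0.644
```

Call:
drive_tool:
  deltas:
    - [[0,0,-2.5],[0,0,0]]
    - [[0,0,-2.5],[0,0,0]]
    - [[0,0,-1.5],[0,0,0]]
    - [[0,0,-0.9],[0,0,0]]
    - [[0,0,0],[0,0,0]]

```text
t: 20.4
tool_pos: [0.6486, 0.1703, 0.3216]
orientation: [-3.128, 0.0, 1.572]
ft_force: [-0.2, 0.4, -0.1]
finger_gap: 0.647
```

```bash
python3 - <<'E'
from h import *
st=env.get_state();print(st['tool_pos'],st['orientation'],st['ft_force'],st['torque'],st['joints'].round(2))
s=snap('side');a=cv2.resize(s['image'][120:240,240:360,::-1],(590,590),interpolation=cv2.INTER_CUBIC);cv2.imwrite('pics/knob.png',a)
E
```

```text
[0.6485765  0.17027668 0.32162097] [-3.12751969e+00  3.03046285e-04  1.57196501e+00] [-0.16745265  0.39272062 -0.06110526] [ 2.78537620e-02 -2.27819807e-02 -9.41357367e-05] [-0.25  0.73 -0.08  1.45  0.06  0.98  1.24]
```

View pics/knob.png

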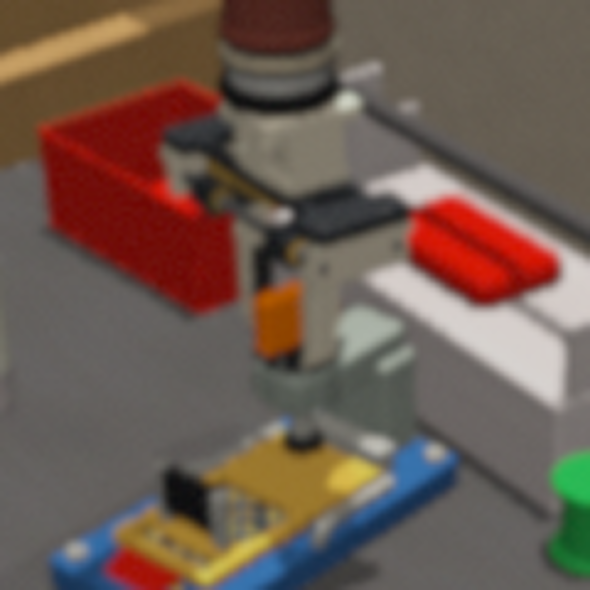

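The fingers straddle the orange bar with clearance. Levelling slightly and closing with full grip.

Call:
drive_tool:
  deltas:
    - [[0.2,0.05,0.4],[0.2,-0.8,0]]
    - [[0,0,0],[0,0,0]]
    - [[0,0,0],[0,0,0]]
    - [[0,0,0],[0,0,0]]
    - [[0,0,0],[0,0,0]]
    - [[0,0,0],[0,0,0]]
    - [[0,0,0],[0,0,0]]
    - [[0,0,0],[0,0,0]]
  gripper: 0
  newtons: 60

```text
t: 21.45
tool_pos: [0.6506, 0.1717, 0.3251]
orientation: [-3.141, -0.004, 1.573]
ft_force: [1.8, 3.7, -1.3]
finger_gap: 0.17
```

```bash
python3 -c "
from h import *
st=env.get_state();print(st['tool_pos'],st['orientation'],st['ft_force'],st['torque'],st['finger_gap'])"
```

```text
[0.65056412 0.17167012 0.32511095] [-3.14119491 -0.00448479  1.57278308] [ 1.76271438  3.69910733 -1.32602634] [ 0.45898575 -0.10289968  0.03784829] 0.1703907277719632
```

Call:
drive_tool:
  deltas:
    - [[0,0,0],[0,0,-8]]
    - [[0,0,0],[0,0,-8]]
    - [[0,0,0],[0,0,-8]]
    - [[0,0,0],[0,0,-8]]
    - [[0,0,0],[0,0,-8]]
    - [[0,0,0],[0,0,-8]]
    - [[0,0,0],[0,0,-8]]

```text
t: 22.32
tool_pos: [0.651, 0.1739, 0.3251]
orientation: [-3.138, -0.008, 0.593]
ft_force: [4.6, 6.6, -4.0]
finger_gap: 0.173
```

```bash
cat > st.py <<'E'
from h import *
st=env.get_state();print(st['tool_pos'].round(4),np.degrees(st['orientation']).round(1),st['ft_force'].round(1),st['torque'].round(3),round(st['finger_gap']*93,1),st['joints'].round(2))
E
cat > foot.py <<'E'
from h import *
s=snap('side');w=cloud(s)
for n in('foot','foot_face'):print(n,[(np.round(r['bbox'],1).tolist(),round(r['confidence'],2)) for r in env.find_in('side',n)[:2]])
g=s['image'][190:222,290:316].max(-1);v,u=np.nonzero(g<60);print('dark',len(v),(np.median(u)+290,np.percentile(v,[5,50,95])+190) if len(v) else '')
E
python3 st.py; python3 foot.py
```

```text
[0.651  0.1739 0.3251] [-179.8   -0.5   34. ] [ 4.6  6.6 -4. ] [ 1.108 -0.398  0.134] 16.1 [-0.4   0.73  0.19  1.45 -0.16  0.97  0.43]
foot [([303.6, 210.9, 12.9, 10.1], 0.37)]
foot_face []
dark 66 (np.float64(299.0), array([190., 193., 212.]))
```

Call:
drive_tool:
  deltas:
    - [[0.1,0.1,0],[0,0,-8]]
    - [[0,0,0],[0,0,-8]]

```text
t: 22.72
tool_pos: [0.652, 0.1744, 0.3251]
orientation: [-3.138, -0.006, 0.314]
ft_force: [3.4, 6.2, -3.0]
finger_gap: 0.17
```

```bash
python3 st.py
```

```text
[0.652  0.1744 0.3251] [-179.8   -0.4   18. ] [ 3.4  6.2 -3. ] [ 0.874 -0.36   0.141] 15.9 [-0.44  0.74  0.27  1.45 -0.22  0.98  0.2 ]
```

Call:
drive_tool:
  deltas:
    - [[0,0.1,0],[0,0,-7]]
    - [[0,0,0],[0,0,-7]]

```text
t: 22.98
tool_pos: [0.6524, 0.1749, 0.3251]
orientation: [-3.138, -0.007, 0.069]
ft_force: [5.1, 4.7, -3.4]
finger_gap: 0.172
```

```bash
python3 st.py
```

```text
[0.6524 0.1749 0.3251] [-179.8   -0.4    4. ] [ 5.1  4.7 -3.4] [ 0.838 -0.566  0.134] 16.0 [-0.48  0.75  0.34  1.45 -0.28  0.99 -0.  ]
```

Call:
drive_tool:
  deltas:
    - [[0,0,0],[0,0,-7]]
    - [[0,0,0],[0,0,-5]]

```text
t: 23.22
tool_pos: [0.6528, 0.1749, 0.3251]
orientation: [-3.137, -0.007, -0.139]
ft_force: [6.9, 5.2, -4.5]
finger_gap: 0.17
```

```bash
python3 st.py
```

```text
[0.6528 0.1749 0.3251] [-179.7   -0.4   -8. ] [ 6.9  5.2 -4.5] [ 0.884 -0.679  0.163] 15.8 [-0.51  0.76  0.4   1.45 -0.32  0.99 -0.17]
```

Call:
drive_tool:
  deltas:
    - [[0.15,0.1,0],[0,0,-6]]
    - [[0,0,0],[0,0,-6]]

```text
t: 23.48
tool_pos: [0.6539, 0.1751, 0.3252]
orientation: [-3.138, -0.005, -0.35]
ft_force: [4.7, 3.9, -3.8]
finger_gap: 0.171
```

```bash
python3 st.py
```

```text
[0.6539 0.1751 0.3252] [-179.8   -0.3  -20. ] [ 4.7  3.9 -3.8] [ 0.562 -0.459  0.182] 15.9 [-0.53  0.77  0.45  1.44 -0.37  1.01 -0.35]
```

Call:
drive_tool:
  deltas:
    - [[0,0,0],[0,0,-5]]
    - [[0,0,0],[0,0,-5]]

```text
t: 23.72
tool_pos: [0.6541, 0.175, 0.3251]
orientation: [-3.137, -0.005, -0.524]
ft_force: [5.1, 3.5, -4.2]
finger_gap: 0.169
```

```bash
python3 st.py
```

```text
[0.6541 0.175  0.3251] [-179.8   -0.3  -30. ] [ 5.1  3.5 -4.2] [ 0.623 -0.608  0.116] 15.7 [-0.56  0.78  0.5   1.44 -0.41  1.02 -0.49]
```

Call:
drive_tool:
  deltas:
    - [[0.1,0,0],[0,0,-5]]
    - [[0,0,0],[0,0,-5]]

```text
t: 23.98
tool_pos: [0.6549, 0.1749, 0.3251]
orientation: [-3.138, -0.004, -0.698]
ft_force: [4.9, 3.5, -2.9]
finger_gap: 0.169
```

```bash
python3 st.py
```

```text
[0.6549 0.1749 0.3251] [-179.8   -0.2  -40. ] [ 4.9  3.5 -2.9] [ 0.536 -0.452  0.326] 15.7 [-0.58  0.79  0.55  1.44 -0.44  1.03 -0.64]
```

Call:
drive_tool:
  deltas:
    - [[0,0,0],[0,0,-5]]
    - [[0,0,0],[0,0,-5]]

```text
t: 24.22
tool_pos: [0.6551, 0.1747, 0.3251]
orientation: [-3.138, -0.004, -0.872]
ft_force: [5.5, 2.0, -4.8]
finger_gap: 0.168
```

```bash
python3 st.py; python3 foot.py
```

```text
[0.6551 0.1747 0.3251] [-179.8   -0.3  -50. ] [ 5.5  2.  -4.8] [ 0.494 -0.604  0.441] 15.6 [-0.6   0.8   0.59  1.44 -0.48  1.04 -0.78]
foot [([293.1, 222.8, 88.4, 60.3], 0.7)]
foot_face []
dark 48 (np.float64(303.0), array([190.  , 192.  , 214.65]))
```

Torque is rising, so the foot is pressing. Small steps now.

Call:
drive_tool:
  deltas:
    - [[0,0,0],[0,0,-5]]
    - [[0,0,0],[0,0,0]]

```text
t: 24.62
tool_pos: [0.6553, 0.1745, 0.3252]
orientation: [-3.137, -0.005, -0.958]
ft_force: [4.4, 1.6, -3.3]
finger_gap: 0.165
```

```bash
python3 st.py
```

```text
[0.6553 0.1745 0.3252] [-179.8   -0.3  -54.9] [ 4.4  1.6 -3.3] [ 0.62  -0.618  0.207] 15.3 [-0.61  0.8   0.62  1.44 -0.5   1.05 -0.85]
```

Call:
drive_tool:
  deltas:
    - [[0,0,0],[0,0,-5]]
    - [[0,0,0],[0,0,0]]

```text
t: 24.88
tool_pos: [0.6554, 0.1744, 0.3252]
orientation: [-3.137, -0.005, -1.045]
ft_force: [5.8, 2.1, -4.2]
finger_gap: 0.166
```

```bash
python3 st.py
```

```text
[0.6554 0.1744 0.3252] [-179.7   -0.3  -59.9] [ 5.8  2.1 -4.2] [ 0.513 -0.672  0.218] 15.4 [-0.62  0.81  0.64  1.44 -0.52  1.06 -0.92]
```

Call:
drive_tool:
  deltas:
    - [[0,0,0],[0,0,-4]]
    - [[0,0,0],[0,0,0]]

```text
t: 25.12
tool_pos: [0.6554, 0.1742, 0.3251]
orientation: [-3.137, -0.004, -1.116]
ft_force: [6.4, 1.3, -3.6]
finger_gap: 0.169
```

```bash
python3 st.py
```

```text
[0.6554 0.1742 0.3251] [-179.7   -0.2  -64. ] [ 6.4  1.3 -3.6] [ 0.655 -0.67  -0.014] 15.7 [-0.63  0.81  0.66  1.44 -0.53  1.06 -0.98]
```

Call:
drive_tool:
  deltas:
    - [[0,0,0],[0,0,-4]]
    - [[0,0,0],[0,0,0]]

```text
t: 25.38
tool_pos: [0.6554, 0.174, 0.3252]
orientation: [-3.137, -0.004, -1.186]
ft_force: [7.6, 1.5, -4.2]
finger_gap: 0.169
```

```bash
python3 st.py
```

```text
[0.6554 0.174  0.3252] [-179.7   -0.2  -68. ] [ 7.6  1.5 -4.2] [ 0.648 -0.653  0.012] 15.7 [-0.64  0.82  0.68  1.44 -0.55  1.07 -1.04]
```

Call:
drive_tool:
  deltas:
    - [[0,0,0],[0,0,-4]]
    - [[0,0,0],[0,0,0]]

```text
t: 25.62
tool_pos: [0.6555, 0.1739, 0.3252]
orientation: [-3.136, -0.004, -1.256]
ft_force: [7.3, 1.3, -4.3]
finger_gap: 0.173
```

```bash
python3 st.py; python3 foot.py
```

```text
[0.6555 0.1739 0.3252] [-179.7   -0.2  -72. ] [ 7.3  1.3 -4.3] [ 0.573 -0.687  0.115] 16.1 [-0.65  0.82  0.7   1.44 -0.56  1.07 -1.1 ]
foot [([301.4, 211.1, 8.0, 11.5], 0.63), ([334.2, 378.3, 86.0, 90.0], 0.54)]
foot_face []
dark 50 (np.float64(302.0), array([190.  , 193.  , 214.55]))
```

Call:
drive_tool:
  deltas:
    - [[0,0,0],[0,0,-5]]
    - [[0,0,0],[0,0,0]]

```text
t: 26.02
tool_pos: [0.6556, 0.1738, 0.3252]
orientation: [-3.136, -0.004, -1.343]
ft_force: [6.6, 0.5, -4.0]
finger_gap: 0.171
```

```bash
python3 st.py
```

```text
[0.6556 0.1738 0.3252] [-179.7   -0.2  -77. ] [ 6.6  0.5 -4. ] [ 0.554 -0.73   0.103] 15.9 [-0.66  0.83  0.72  1.44 -0.58  1.08 -1.17]
```

Call:
drive_tool:
  deltas:
    - [[0,0,0],[0,0,-5]]
    - [[0,0,0],[0,0,0]]

```text
t: 26.28
tool_pos: [0.6556, 0.1736, 0.3252]
orientation: [-3.136, -0.004, -1.431]
ft_force: [7.0, -0.3, -3.4]
finger_gap: 0.169
```

```bash
python3 st.py
```

```text
[0.6556 0.1736 0.3252] [-179.7   -0.2  -82. ] [ 7.  -0.3 -3.4] [ 0.513 -0.807  0.154] 15.7 [-0.67  0.84  0.74  1.44 -0.6   1.09 -1.25]
```

Call:
drive_tool:
  deltas:
    - [[0,0,0],[0,0,-4]]
    - [[0,0,0],[0,0,0]]

```text
t: 26.52
tool_pos: [0.6556, 0.1735, 0.3252]
orientation: [-3.136, -0.004, -1.5]
ft_force: [6.4, -0.2, -5.1]
finger_gap: 0.169
```

```bash
python3 st.py
```

```text
[0.6556 0.1735 0.3252] [-179.7   -0.2  -86. ] [ 6.4 -0.2 -5.1] [ 0.432 -0.869  0.147] 15.8 [-0.67  0.84  0.76  1.44 -0.61  1.09 -1.3 ]
```

Call:
drive_tool:
  deltas:
    - [[0,0,0],[0,0,-4]]
    - [[0,0,0],[0,0,0]]

```text
t: 26.78
tool_pos: [0.6557, 0.1733, 0.3252]
orientation: [-3.136, -0.004, -1.57]
ft_force: [6.8, -0.1, -4.8]
finger_gap: 0.168
```

```bash
python3 st.py; python3 foot.py
```

```text
[0.6557 0.1733 0.3252] [-179.7   -0.2  -90. ] [ 6.8 -0.1 -4.8] [ 0.501 -0.896  0.273] 15.6 [-0.68  0.85  0.78  1.44 -0.63  1.1  -1.36]
foot [([360.4, 223.9, 17.9, 21.5], 0.25)]
foot_face [([263.8, 280.9, 30.2, 16.5], 0.42), ([292.8, 221.7, 79.0, 59.7], 0.17)]
dark 57 (np.float64(302.0), array([190. , 193. , 214.2]))
```

Call:
drive_tool:
  deltas:
    - [[0,0,0],[0,0,-4]]
    - [[0,0,0],[0,0,0]]

```text
t: 27.18
tool_pos: [0.6557, 0.1731, 0.3252]
orientation: [-3.136, -0.003, -1.641]
ft_force: [7.2, 0.6, -4.5]
finger_gap: 0.172
```

```bash
python3 st.py
```

```text
[0.6557 0.1731 0.3252] [-179.7   -0.2  -94. ] [ 7.2  0.6 -4.5] [ 0.44  -0.881 -0.073] 16.0 [-0.69  0.85  0.79  1.44 -0.64  1.11 -1.42]
```

Call:
drive_tool:
  deltas:
    - [[0,0,0],[0,0,-3]]
    - [[0,0,0],[0,0,0]]

```text
t: 27.42
tool_pos: [0.6557, 0.173, 0.3252]
orientation: [-3.135, -0.003, -1.693]
ft_force: [7.5, -0.5, -5.0]
finger_gap: 0.169
```

```bash
python3 st.py
```

```text
[0.6557 0.173  0.3252] [-179.7   -0.2  -97. ] [ 7.5 -0.5 -5. ] [ 0.469 -0.916  0.134] 15.7 [-0.69  0.86  0.81  1.44 -0.65  1.11 -1.47]
```

The torque dropped to about 0 at 154° and again at 184°, which is 30° apart, so there were two clicks. Releasing and retreating upward.

Call:
drive_tool:
  deltas:
    - [[0,0,0],[0,0,0]]
    - [[0,0,0],[0,0,0]]
    - [[0,0,0],[0,0,0]]
    - [[0,0,0],[0,0,0]]
    - [[0,0,0],[0,0,0]]
    - [[0,0,2],[0,0,0]]
    - [[0,0,4],[0,0,0]]
    - [[0,0,4],[0,0,0]]
  gripper: 6

```text
t: 28.42
tool_pos: [0.6541, 0.1736, 0.4278]
orientation: [-3.14, -0.003, -1.692]
ft_force: [0.5, 1.0, -1.1]
finger_gap: 0.647
```

Call:
drive_tool:
  deltas:
    - [[-3,3,2],[0,0,0]]
    - [[-3,3,0],[0,0,0]]
    - [[-3,3,0],[0,0,0]]
    - [[0,3,0],[0,0,0]]
    - [[0,0,0],[0,0,0]]

```text
t: 29.05
tool_pos: [0.5634, 0.2968, 0.4461]
orientation: [-3.14, -0.001, -1.686]
ft_force: [-0.2, -0.9, 0.1]
finger_gap: 0.648
```

```bash
python3 st.py; python3 - <<'E'
from h import *
s=snap('side');t=snap('top')
m=hsvmask(s,(18,90,80),(35,255,255),(230,165,345,260));print('panel',rect(s,m,.035,9)[0])
m=hsvmask(s,(0,150,80),(6,255,255),(230,215,345,260))|hsvmask(s,(172,150,80),(180,255,255),(230,215,345,260));print('latch',rect(s,m,.033)[0],m.sum()//255)
a=cv2.resize(s['image'][160:265,235:345,::-1],(400,382),interpolation=cv2.INTER_CUBIC);b=cv2.resize(t['image'][120:330,120:480,::-1],(400,233));
cv2.imwrite('pics/end.png',np.hstack([a,np.vstack([b,np.zeros((149,400,3),np.uint8)])]))
E
```

```text
[0.5634 0.2968 0.4461] [-1.799e+02 -1.000e-01 -9.660e+01] [-0.2 -0.9  0.1] [-0.036  0.119  0.014] 60.3 [-0.99  0.7   0.91  1.42 -0.55  1.29 -1.73]
panel ((591.628662109375, 153.73751831054688), (190.22142028808594, 95.53204345703125), 14.18885326385498)
latch ((497.7378234863281, 131.3148651123047), (24.259479522705078, 53.991668701171875), 10.85752010345459) 68
```

View pics/end.png

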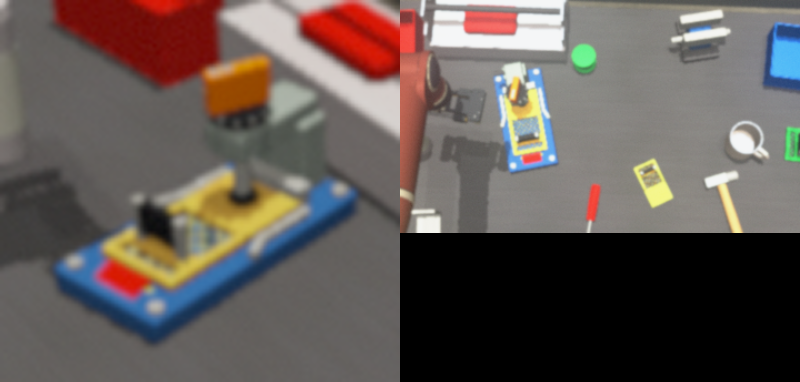

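The foot is down on the panel at (243,198), the latch is up behind it at (122,278), the knob is free and the other things are unmoved. Handing in.

```bash
python3 -c "
from rig import env
print(env.finish_job())"
```

```text
the job is handed in; nothing more can be done
None
```

The job is done and handed in at about 29 s of the 67 s allowed. The large brass panel is home and clamped in the jig, and the robot is touching nothing.

- **Panel:** I carried it by its handle, lowered it onto the base and slid it to about 35 mm short. The gripper body would have hit the knob beyond that, so I let go, turned the tool 90° and pushed the handle home. The end stop took about 16 N.
- **Latch:** the pictures show the red latch up behind the mesh edge. Its position and size match the first images.
- **Knob:** I turned it about 187° clockwise in one grasp. Torque rose to about 0.44 N m, then fell to about zero at 154° and again at 184°. That is 30° apart, which I read as two clicks.
- **Last picture:** it shows the foot down on the panel, the knob free and the other things in view where they were. The spray can was partly hidden by the arm.

**Less certain:**
- **Second click:** the torque samples on the way to it were uneven, reaching only 0.27 N m, because I sampled only between moves.
- **Foot height:** the networks' foot detections were too unreliable to measure how far the foot came down, so "clamped" rests on the torque pattern and the pictures.

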